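# Open the solvent bottle in its bench holder

### The job

Stand the square white solvent bottle upright and fully down in the empty square pocket on the wooden riser, so that it can neither tip nor spin. Then open its red safety cap: push it down, twist it anticlockwise while pushed until it comes free, and lift it off. Finish while still holding the cap level and still, a hand's breadth straight above the open mouth so that it drips back in; keep the bottle upright throughout and leave the oil can, screw jar and fan motor where they are.

Things in the scene. Friction and masses are not known exactly. Their poses are not given: they have to be found in the camera images.
- bottle: White plastic bottle: square body 50 x 50 mm, 90 mm tall, flat upright sides, orange band on its label; stepped shoulder to 96 mm; round neck. 0.17 to 0.35 kg. Origin: centre of its underside, z up, x and y square to its sides. Starts upright on the bench, cap locked on, 131 mm tall in all. Any of its four square yaws fits the pocket. It can be carried by the body or by the locked cap.
- mouth (a point): Centre of the bottle's rim, on its axis 123 mm above its underside; the neck is 26 mm in diameter. Three hooks round the neck hold the cap's lugs (bayonet, no screw thread); the cap comes straight up once turned free. The spring in the cap pushes down on this rim, so the cap rises about 5 mm when let up.
- cap: Red ribbed safety cap, 44 mm diameter, 27 mm tall, 40 g, hollow, open below. Origin: centre of its lower edge, z up. Locked: origin 104 mm above the bottle's underside, 8 mm above the shoulder; its x along the bottle's x within 3 degrees. Unpressed it neither turns nor lifts. Spring: 4 N to start, 8 N at the hard stop 5 mm down, plus a few N of friction. It turns only when 3 to 4 mm down or more.
- cap_mark (a point): White pointer mark on the cap's top near its edge, 18 mm from the axis on the cap's x axis, 27 mm above its lower edge. Pushed down, the cap turns anticlockwise seen from above; it is free to lift off when 45 to 78 degrees from locked (aim at 62; a stop comes near 80).
- riser: Fixed wooden bench riser 120 mm (x) by 260 mm (y), its board's top 60 mm above the bench. Origin: centre of its footprint at bench height, z up. It carries the pocket at its -y end and the screw jar at its +y end.
- pocket (a point): Centre of the pocket's floor, 60 mm above the bench, at (0, -55, 60) mm in the riser's frame and with its axes. The pocket is a square batten frame 53 x 53 mm inside, square to the riser, 20 mm high, battens 13 mm wide, with a 4 mm chamfer round its mouth. Fully down, the bottle's underside is on this floor.
- oiler: Brass pump oil can, 62 mm diameter, 121 mm tall with a thin bent spout, 0.25 kg, standing loose on the bench near the bottle. Origin: centre of its underside. Bystander.
- screw_jar: Glass jar of screws with a metal lid, 50 mm diameter, 49 mm tall, 0.2 kg, loose on the riser about 115 mm from the pocket. Origin: centre of its underside. Bystander.
- motor: Electric fan motor with green end bells on a foot plate, 70 x 84 mm, 90 mm tall, shaft to its -x, 1.2 kg, standing loose on the bench beyond the riser. Origin: centre of its underside. Bystander.
Mind the look-alikes: they are no part of the job. Of the things that look like the bottle, the middle-sized one is meant.

How it is judged:
By the outcome, as a careful person would: the job done as asked, in the order asked, and still so for the second after the job is handed in, while the arm keeps its last pose, push and grip.
It also fails if it takes over 61 s, if anything falls off the work surface, if the arm or the gripper's body presses on something with over 40 N, if the wrist force passes 120 N, or if a joint passes its speed limit or range.

### The arm

A 7-joint arm with a two-finger parallel gripper is mounted at the origin on the work surface. World frame = base frame: x ahead of the robot, y to its left, z up, the work surface at z = 0. Lengths are in mm, angles in rad, forces in N, time in s.
With the tool pointing down it reaches from about 400 to 875 mm from the base axis. Payload 4.4 kg.
Tool frame: the origin (TCP) lies at the very end of the fingers, on their centre line; the grasp point (between the pads) lies 19 mm behind it; z points along the fingers, y is the direction in which the jaws open and shut (so a half turn about z gives the same grasp; the last joint's range is limited). The gripper opens to 85 mm and grips with 20 to 120 N. Pads are 22 mm wide; open, the fingers measure 114 mm over their backs; the gripper's body (76 mm by 85 mm) begins 54 mm behind the grasp point. The pads swing forward as they close: fully open they stand 13 mm farther back than shut.
Start: joints at [1.213, 0.628, 0.038, 1.517, -0.027, 0.996, -0.02], TCP at [187.017, -622.529, 231.313] pointing down, gripper open.
Joint ranges: [-3.06, 3.06], [-0.37, 2.12], [-1.25, 1.32], [0.18, 2.47], [-1.1, 4.24], [0.23, 1.98], [-2.94, 2.94]. Speed limits (rad/s): [2.57, 2.57, 3.14, 3.14, 3.14, 3.14, 3.14].

### API

Orientations are given as [roll, pitch, yaw] about the fixed x, y, z axes, in that order (R = Rz(yaw) Ry(pitch) Rx(roll)).
In Python, from cell import read_state, get_image, calibration, finish_job gives the robot as it stands. The module is installed in compiled form; this text tells all that it offers.
- The arm moves only by the tool apply_moves, never from a script. Its argument "increments" is a list of rows, each an object of numbers: "tx", "ty", "tz": the shift along the world's x, y, z in m; "rx", "ry", "rz": the turn, a rotation vector about the world's x, y, z in units of 5 degrees (1.0 is 5 degrees); "claw": the finger opening in m, from 0 to 0.0854. In form: [{"tx": .., "ty": .., "tz": .., "rx": .., "ry": .., "rz": .., "claw": ..}, ...]. A call has 1 to 12 rows; each row is the pose to reach, as a shift and turn from the pose commanded when the call began; what a row does not reach only later rows make up. A row lasts 1/10 s, in which the tool goes at most 50 mm and 8.59 degrees, less where a joint would pass 70% of its speed; a pose out of reach is approached as far as the arm can. A call with a gripper value outside its range is refused whole. The fingers move at their own pace and stop on an object; the grip force is fixed at half the most. Time passes only in rows, so rows that repeat a pose let the fingers close. It gives the time, the measured TCP pose, the force and the opening at its end, in the units of the state.
- read_state(): the state, without advancing time (a new reading comes with each control period).
- get_image(name): name is "side" or "top" or "wrist"; returns the picture (384x512x3 uint8, red, green, blue); there is no depth.
- calibration(name): a dict with "camera_matrix" (3x3 intrinsics, pixels), "origin" and "attitude" of the camera in the world. Camera axes: x right, y up, looking along -z (the intrinsics and any distortion apply to the point x, -y, -z); pixel columns grow to the right and rows downward; lengths in mm; the calibration is good to about 2 mm. The wrist camera is an equidistant fisheye: a pixel r from the principal point sees the ray r / f radians off the axis. A picture is of the moment at which its call begins: read the wrist's pose just before it. calibration takes no time and is no camera call; for the wrist camera it gives the pose at the moment of the call.
- finish_job(): hands the job in, once; it reports no verdict.
The state is a dict: "clock": time; "qpos": joint angles; "qd": joint speeds; "tau": joint torques, N m; "eef_pos": TCP position; "tool_rot": TCP orientation; "force": force on the tool from outside, world axes, zero at the start; "torque": the same for the moment, N m; "width": finger opening in mm.
Only numpy, scipy, OpenCV 4.12 (cv2) and the standard library are available. Lean on these libraries where they do the work, as an engineer would, in place of code of your own. Each camera call takes 0.05 s, during which the arm holds its last target. There are 200 camera calls.

## Working session

There is one attempt and no reset: what is moved stays moved. The work goes in short steps, Python scripts to look and compute and a tool call to move; the robot and the scene stay as the last step left them, time stands still between calls to the robot, and variables do not carry over. Pictures are saved under pics/ and viewed, about 8 in all and at most 12, crops included, and the job is handed in when it is done.

Besides the shell and the picture viewer there is one more tool, called after "Request:" as name([rows], argument=value, ...), one row to a line, values as JSON. apply_moves: Moves the arm, as the interface text tells. Its arguments: {"type":"object","properties":{"increments":{"type":"array"}},"required":["increments"]}

```bash
mkdir -p pics; cat > h.py <<'E'
import numpy as np, cv2
from cell import *
def save(img,n): cv2.imwrite(f'pics/{n}.png',cv2.cvtColor(img,cv2.COLOR_RGB2BGR))
E
python3 - <<'E'
from h import *
print(read_state())
for n in ['side','top','wrist']:
    c=calibration(n); print(n,c)
    im=get_image(n); np.save(f'{n}0.npy',im); save(im,n+'0')
E
```

```text
{'clock': 0.0, 'qpos': array([ 1.21320801,  0.62933721,  0.03842427,  1.51837525, -0.02697763,
        0.9963073 , -0.01999602]), 'qd': array([-4.35705710e-04,  1.85460317e-03, -3.93717671e-04, -5.85728360e-04,
        1.24810023e-04, -5.94227999e-04,  2.07650259e-05]), 'tau': array([-4.70486975e-04, -5.63395357e+01,  1.22581970e+00, -1.93438393e+01,
        1.09448246e-02,  1.04352835e-02,  1.74443022e-05]), 'eef_pos': array([ 186.83194018, -621.91075923,  230.3922397 ]), 'tool_rot': array([-3.13968339e+00,  3.33527519e-05,  2.91818643e-01]), 'force': array([ 1.38003024,  0.03869894, -0.20646525]), 'torque': array([-0.0107417 , -0.0252675 ,  0.00779628]), 'width': 85.7265898999973}
side {'camera_matrix': array([[377.6949651 ,   0.        , 254.20959327],
       [  0.        , 377.6949651 , 186.66907449],
       [  0.        ,   0.        ,   1.        ]]), 'origin': array([ 218.64963174, -539.54868068,  769.79983736]), 'attitude': array([ 0.79008816,  0.01957671, -0.45209007])}
top {'camera_matrix': array([[380.27119436,   0.        , 258.40883086],
       [  0.        , 380.27119436, 191.22494772],
       [  0.        ,   0.        ,   1.        ]]), 'origin': array([ 429.44210324,   57.94802686, 1046.26502313]), 'attitude': array([ 0.06945422,  0.01608372, -1.56599891])}
wrist {'camera_matrix': array([[297.31863964,   0.        , 253.90049214],
       [  0.        , 297.31863964, 187.11108097],
       [  0.        ,   0.        ,   1.        ]]), 'origin': array([ 260.70387245, -598.90309452,  374.57554029]), 'attitude': array([-0.30868907,  0.00329984, -1.27834452])}
```

View pics/side0.png

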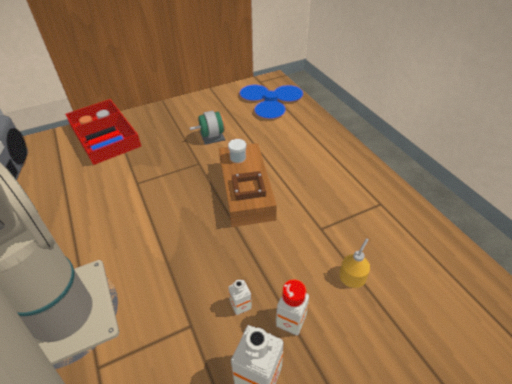

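View pics/top0.png

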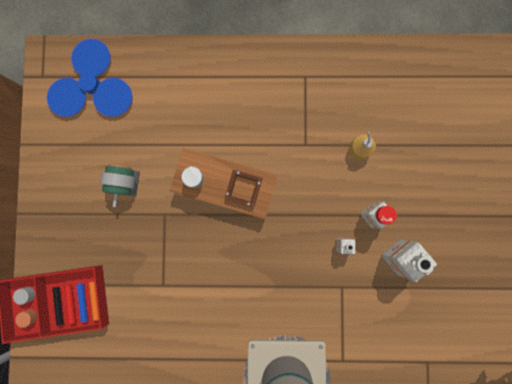

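Side view: red-capped bottle with its cap at about (294,292), pocket at (249,185). Top view: cap at (387,215), pocket at (243,188), jar at (192,177), oiler at (364,147). Two look-alikes have black mouths. I'll enlarge the important parts.

```bash
cat >> h.py <<'E'
from scipy.spatial.transform import Rotation as R
def ray(n,u,v,c=None):
    c=c or calibration(n); K=c['camera_matrix']
    x=(u-K[0,2])/K[0,0]; y=(v-K[1,2])/K[1,1]
    if n=='wrist':
        th=np.hypot(x,y); s=np.sin(th)/max(th,1e-9); d=np.array([x*s,-y*s,-np.cos(th)])
    else: d=np.array([x,-y,-1.])
    d=R.from_euler('xyz',c['attitude']).apply(d); return np.array(c['origin']),d/np.linalg.norm(d)
def onz(n,u,v,z,c=None):
    o,d=ray(n,u,v,c); return o+d*(z-o[2])/d[2]
def tri(r1,r2):
    A=np.c_[r1[1],-r2[1]]; t=np.linalg.lstsq(A,r2[0]-r1[0],rcond=None)[0]
    p,q=r1[0]+r1[1]*t[0],r2[0]+r2[1]*t[1]; return (p+q)/2,np.linalg.norm(p-q)
def redmask(im):
    h=cv2.cvtColor(im,cv2.COLOR_RGB2HSV); return (((h[...,0]<6)|(h[...,0]>174))&(h[...,1]>190)&(h[...,2]>90)).astype(np.uint8)
E
python3 - <<'E'
from h import *
t=np.load('top0.npy'); s=np.load('side0.npy')
def crop(im,x,y,w,h,k): return cv2.resize(im[y:y+h,x:x+w],None,fx=k,fy=k,interpolation=cv2.INTER_CUBIC)
a=crop(t,340,190,60,50,6); b=crop(s,260,265,60,75,6); c=crop(t,165,140,120,90,6)[:, :]; d=crop(s,210,130,80,100,6)
W=np.zeros((600,800,3),np.uint8)
W[:300,:360]=a; W[:300,400:640]=cv2.resize(b,(240,300)); W[300:600,:400]=cv2.resize(c,(400,300)); W[300:600,420:660]=cv2.resize(d,(240,300))
save(W,'crops')
for n,im,box in (('top',t,(340,190,400,240)),('side',s,(260,265,320,340))):
    m=redmask(im); x0,y0,x1,y1=box; mm=np.zeros_like(m); mm[y0:y1,x0:x1]=m[y0:y1,x0:x1]
    cs,_=cv2.findContours(mm,cv2.RETR_EXTERNAL,cv2.CHAIN_APPROX_NONE); c=max(cs,key=cv2.contourArea)
    print(n,cv2.minEnclosingCircle(c),cv2.boundingRect(c),onz(n,*cv2.minEnclosingCircle(c)[0],125))
E
```

```text
top ((386.34210205078125, 214.5), 9.670931816101074) (377, 206, 20, 16) [ 438.47609776 -234.98055077  125.        ]
side ((293.0880432128906, 292.4718322753906), 13.124822616577148) (283, 280, 23, 26) [ 433.12297963 -237.00147322  125.        ]
```

View pics/crops.png

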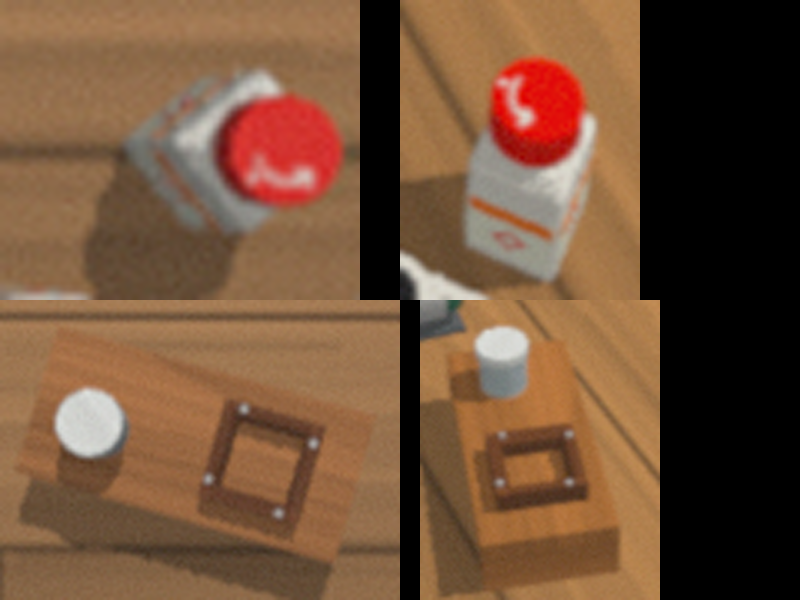

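Crops: the cap is sharp. The pocket's four screws sit at the batten corners, at about (238,173),(259,183),(227,194),(248,204) in the top view. The bottle's body corners are at about (384,202),(367,215),(380,229). Next I'll refine these.

```bash
python3 - <<'E'
from h import *
t=np.load('top0.npy'); s=np.load('side0.npy')
def ref(im,u,v):
    h=cv2.cvtColor(im,cv2.COLOR_RGB2HSV).astype(float); iu,iv=int(round(u)),int(round(v)); r=3
    w=im[iv-r:iv+r+1,iu-r:iu+r+1].astype(float)[...,2]; w=np.clip(w-np.median(w)-25,0,None)
    yy,xx=np.mgrid[iv-r:iv+r+1,iu-r:iu+r+1]; return (xx*w).sum()/w.sum(),(yy*w).sum()/w.sum()
T=[(238.2,172.7),(258.9,182.6),(248.4,203.9),(227.4,193.7)]
S=[(259.7,174.7),(260.3,190.7),(236.7,190.7),(237.3,175)]
P=[]
for n,im,L in (('top',t,T),('side',s,S)):
    pts=np.array([onz(n,*ref(im,*p),80.5) for p in L]); print(n,pts.round(1).tolist(),'c',pts.mean(0).round(1),'sides',np.linalg.norm(np.roll(pts,-1,0)-pts,axis=1).round(1))
    e=np.roll(pts,-1,0)-pts; a=np.degrees(np.arctan2(e[:,1],e[:,0])); print('ang mod90',(a%90).round(1))
for a,b in zip(T,S):
    q,e=tri(ray('top',*ref(t,*a)),ray('side',*ref(s,*b))); print('tri',q.round(1),round(e,1))
print('cap tri',tri(ray('top',386.34,214.5),ray('side',293.1,291)))
C=np.array([onz('top',u,v,90) for u,v in ((384.2,201.7),(367.5,215),(380,228.7))]);e=np.diff(C,axis=0)
print(C.round(1),np.linalg.norm(e,axis=1),np.degrees(np.arctan2(e[:,1],e[:,0]))%90, (C[0]+C[2])/2)
print('oiler',onz('top',364,147,60),'jar',onz('top',192,177,109),'small',onz('top',347,246,60),'big',onz('top',410,260,130))
E
```

```text
top [[545.3, 126.7, 80.5], [518.6, 73.4, 80.5], [465.1, 99.9, 80.5], [491.2, 153.9, 80.5]] c [505.  113.5  80.5] sides [59.6 59.7 60.  60.6]
ang mod90 [63.3 63.6 64.3 63.3]
side [[543.5, 128.9, 80.5], [516.5, 74.9, 80.5], [463.2, 101.3, 80.5], [489.6, 155.3, 80.5]] c [503.2 115.1  80.5] sides [60.4 59.5 60.1 60. ]
ang mod90 [63.5 63.7 64.  63.9]
tri [544.  127.   82.1] 2.5
tri [517.3  73.8  81.3] 2.5
tri [464.  100.2  81.3] 2.3
tri [490.2 154.2  81.3] 2.0
cap tri (array([ 436.78078792, -234.49027923,  124.08694139]), np.float64(3.711043726271704))
[[ 470.8 -241.4   90. ]
 [ 437.4 -199.3   90. ]
 [ 403.4 -229.7   90. ]] [53.76316771 45.60923171] [38.43800833 41.94986898] [ 437.10466765 -235.55375242   90.        ]
oiler [ 614.68624741 -200.89023007   60.        ] jar [529.39873791 238.51742936 109.        ] small [ 357.99284362 -153.78565301   60.        ] big [ 331.01330359 -287.19495039  130.        ]
```

Request:
apply_moves([
  {"tx": 0.0,"ty": 0.05,"tz": 0.04},
  {"tx": 0.25,"ty": 0.387,"tz": 0.04,"rz": 0.6},
  {"tx": 0.25,"ty": 0.387,"tz": 0.04,"rz": 0.6},
  {"tx": 0.25,"ty": 0.387,"tz": 0.04,"rz": 0.6},
  {"tx": 0.25,"ty": 0.387,"tz": 0.04,"rz": 0.6},
  {"tx": 0.25,"ty": 0.387,"tz": 0.04,"rz": 0.6},
  {"tx": 0.25,"ty": 0.387,"tz": 0.04,"rz": 0.6},
  {"tx": 0.25,"ty": 0.387,"tz": 0.04,"rz": 0.6},
  {"tx": 0.25,"ty": 0.387,"tz": 0.04,"rz": 0.6},
  {"tx": 0.25,"ty": 0.387,"tz": 0.04,"rz": 0.6},
  {"tx": 0.25,"ty": 0.387,"tz": 0.04,"rz": 0.6},
  {"tx": 0.25,"ty": 0.387,"tz": 0.04,"rz": 0.6},
])

```text
$.increments[0]: bad value
```

Request:
apply_moves([
  {"tz": 0},
  {"tz": 0},
  {"tz": 0},
])

```text
$.increments[0]: bad value
```

```bash
python3 - <<'E'
from h import *
s=read_state(); print(s['clock'],s['eef_pos'],s['tool_rot'],s['qpos'])
c=calibration('wrist'); im=get_image('wrist'); save(im,'w1'); np.save('w1.npy',im); np.save('w1c.npy',c,allow_pickle=True); print(c['origin'],c['attitude'])
save(cv2.resize(im,(768,576),interpolation=cv2.INTER_CUBIC),'w1b')
E
```

```text
0.15 [ 186.89519114 -622.06419877  230.59187922] [-3.14013787e+00 -5.80498717e-06  2.91796684e-01] [ 1.21320696  0.62915116  0.0384205   1.51812767 -0.02699638  0.99628537
 -0.02001745]
[ 260.71803503 -598.95646276  374.69533073] [-0.30868212  0.00304274 -1.2783485 ]
```

View pics/w1b.png

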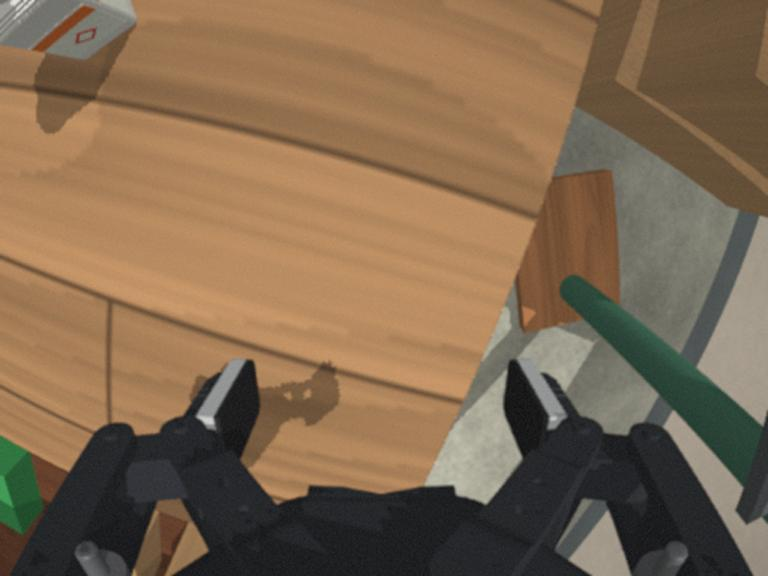

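The rows were refused, so the arm didn't move and the picture shows only the start view. I'll resend with every key filled in.

Request:
apply_moves([
  {"tx": 0.0,"ty": 0.05,"tz": 0.04,"rx": 0,"ry": 0,"rz": 0,"claw": 0.085},
  {"tx": 0.25,"ty": 0.387,"tz": 0.04,"rx": 0,"ry": 0,"rz": 0.6,"claw": 0.085},
  {"tx": 0.25,"ty": 0.387,"tz": 0.04,"rx": 0,"ry": 0,"rz": 0.6,"claw": 0.085},
  {"tx": 0.25,"ty": 0.387,"tz": 0.04,"rx": 0,"ry": 0,"rz": 0.6,"claw": 0.085},
  {"tx": 0.25,"ty": 0.387,"tz": 0.04,"rx": 0,"ry": 0,"rz": 0.6,"claw": 0.085},
  {"tx": 0.25,"ty": 0.387,"tz": 0.04,"rx": 0,"ry": 0,"rz": 0.6,"claw": 0.085},
  {"tx": 0.25,"ty": 0.387,"tz": 0.04,"rx": 0,"ry": 0,"rz": 0.6,"claw": 0.085},
  {"tx": 0.25,"ty": 0.387,"tz": 0.04,"rx": 0,"ry": 0,"rz": 0.6,"claw": 0.085},
  {"tx": 0.25,"ty": 0.387,"tz": 0.04,"rx": 0,"ry": 0,"rz": 0.6,"claw": 0.085},
  {"tx": 0.25,"ty": 0.387,"tz": 0.04,"rx": 0,"ry": 0,"rz": 0.6,"claw": 0.085},
  {"tx": 0.25,"ty": 0.387,"tz": 0.04,"rx": 0,"ry": 0,"rz": 0.6,"claw": 0.085},
  {"tx": 0.25,"ty": 0.387,"tz": 0.04,"rx": 0,"ry": 0,"rz": 0.6,"claw": 0.085},
])

```text
clock: 1.4
eef_pos: [436.9, -235.3, 271.2]
tool_rot: [3.141, 0.001, 0.346]
force: [-1.0, -0.5, -0.1]
width: 85.3
```

```bash
python3 - <<'E'
from h import *
s=read_state(); print(s['clock'],s['eef_pos'],s['tool_rot'],s['qpos'],s['qd'].round(3))
c=calibration('wrist'); im=get_image('wrist'); np.save('w1.npy',im); np.save('w1c.npy',c,allow_pickle=True); print(c['origin'],c['attitude'])
save(cv2.resize(im,(768,576),interpolation=cv2.INTER_CUBIC),'w1b')
E
```

```text
1.4 [ 436.94676406 -235.33442117  271.21749396] [3.14147962e+00 6.05844176e-04 3.45607448e-01] [ 0.47332014  0.36028421 -0.04932835  1.88340467  0.02285862  0.89878736
 -0.81227329] [ 0.036 -0.     0.029  0.004  0.004 -0.     0.002]
[ 509.4855341  -208.00920255  415.26329393] [-0.30919503  0.00144579 -1.22450758]
```

View pics/w1b.png

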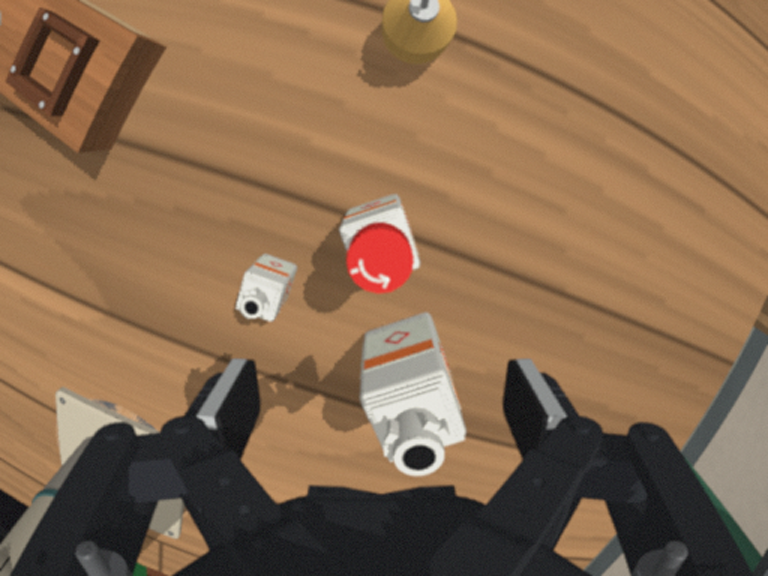

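The wrist view shows the cap centre at (380,258), its mark dash at (354,271), and the body behind it with its right edge running (398,196)-(418,268).

```bash
python3 - <<'E'
from h import *
im=np.load('w1.npy'); c=np.load('w1c.npy',allow_pickle=True).item(); f=384/576
m=redmask(im); box=np.zeros_like(m); box[140:205,220:290]=1; m&=box
cs,_=cv2.findContours(m,cv2.RETR_EXTERNAL,cv2.CHAIN_APPROX_NONE); k=max(cs,key=cv2.contourArea)
hull=cv2.convexHull(k)[:,0].astype(float)
P=np.array([onz('wrist',u,v,131,c) for u,v in hull])
(x,y),r=cv2.minEnclosingCircle(P[:,:2].astype(np.float32)); print('cap',x,y,r)
cm=cv2.fillPoly(np.zeros_like(m),[cv2.convexHull(k)],1)
h=cv2.cvtColor(im,cv2.COLOR_RGB2HSV)
w=(cm>0)&(h[...,1]<110)&(h[...,2]>150)
w[:,:]&=cv2.erode(cm,np.ones((3,3)))>0
nn,lab,st,ce=cv2.connectedComponentsWithStats(w.astype(np.uint8),connectivity=8)
for i in range(1,nn):
    p=onz('wrist',*ce[i],131,c); print(st[i],ce[i].round(1),np.hypot(p[0]-x,p[1]-y).round(1),np.degrees(np.arctan2(p[1]-y,p[0]-x)).round(1))
# body white + label region silhouette: edges
g=(h[...,1]<70)&(h[...,2]>110); g[:120]=0;g[205:]=0
for v in range(128,190,4):
    u=np.where(g[v,222:290])[0]; print(v,(u.min()+222,u.max()+222) if len(u) else None, end=' ')
def A(a,b,z):
    p,q=[onz('wrist',t[0]*f,t[1]*f,z,c) for t in (a,b)]; d=q-p; return np.degrees(np.arctan2(d[1],d[0])).round(1),np.linalg.norm(d).round(1)
print('\nfar bottom edge',A((341,214),(398,196),0),'right top edge',A((404,205),(418,268),90))
# riser near corner top (81,150?)
for n,t in (('R',(164,45)),('N',(81,152))): print(n,onz('wrist',t[0]*f,t[1]*f,60 if n=='R' else 0,c))
S=np.array([onz('wrist',a*f,b*f,80.5,c) for a,b in ((46,17),(77,50),(41,104),(13,69))]); print('screws',S.round(1),S.mean(0))
big=cv2.resize(im[115:215,210:310],None,fx=5.5,fy=5.5,interpolation=cv2.INTER_CUBIC); save(big,'w1c')
E
```

```text
cap 438.7611083984375 -233.17410278320312 22.807661056518555
[236 173  24  19 107] [248.5 183. ] 12.7 174.3
128 None 132 (np.int64(253), np.int64(266)) 136 (np.int64(241), np.int64(267)) 140 (np.int64(232), np.int64(269)) 144 (np.int64(234), np.int64(270)) 148 (np.int64(228), np.int64(271)) 152 (np.int64(226), np.int64(273)) 156 (np.int64(227), np.int64(274)) 160 (np.int64(228), np.int64(275)) 164 (np.int64(230), np.int64(276)) 168 (np.int64(275), np.int64(278)) 172 (np.int64(276), np.int64(279)) 176 (np.int64(239), np.int64(279)) 180 (np.int64(234), np.int64(242)) 184 (np.int64(244), np.int64(257)) 188 (np.int64(256), np.int64(258)) 
far bottom edge (np.float64(-52.6), np.float64(56.2)) right top edge (np.float64(-147.0), np.float64(49.5))
R [536.88916617  -2.83435454  60.        ]
N [411.64001005 101.24819655   0.        ]
screws [[542.6 129.5  80.5]
 [516.8  75.7  80.5]
 [462.3 104.1  80.5]
 [488.6 156.9  80.5]] [502.59508275 116.52645542  80.5       ]
```

View pics/w1c.png

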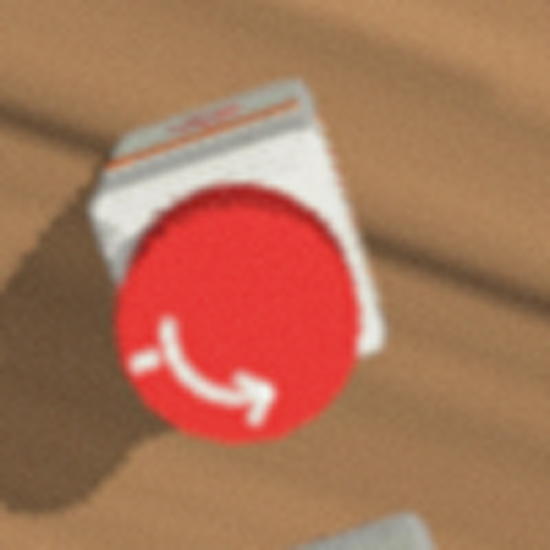

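The mark is at crop (145,361). The body's upper edges run (95,205)-(320,118) and (320,118)-(383,330).

```bash
python3 - <<'E'
from h import *
c=np.load('w1c.npy',allow_pickle=True).item()
P=lambda a,z:onz('wrist',210+(a[0]+.5)/5.5-.5,115+(a[1]+.5)/5.5-.5,z,c)
def A(a,b,z): d=P(b,z)-P(a,z); return np.degrees(np.arctan2(d[1],d[0])).round(1),np.linalg.norm(d).round(1)
print('top front',A((95,205),(320,118),91),'right',A((320,118),(383,335),91),'bottom',A((115,148),(305,82),0), A((107,165),(297,104),35))
p=P((145,361),131)-np.array([438.8,-233.2,131]); print('mark',np.hypot(*p[:2]),np.degrees(np.arctan2(p[1],p[0])))
# riser edges in top view
t=np.load('top0.npy'); g=cv2.cvtColor(t,cv2.COLOR_RGB2GRAY)
q=lambda u,v:onz('top',165+u/3.333,140+v/3.333,60)
C=[q(60,28),q(375,115),q(333,262),q(17,170)]
for i in range(4):
    d=C[(i+1)%4]-C[i]; print(C[i].round(1),np.degrees(np.arctan2(d[1],d[0])).round(1)%90,np.linalg.norm(d).round(1))
E
```

```text
top front (np.float64(-48.8), np.float64(48.6)) right (np.float64(-143.4), np.float64(46.9)) bottom (np.float64(-50.9), np.float64(51.5)) (np.float64(-52.3), np.float64(46.9))
mark 19.952510791533538 135.25704126778317
[610.1 273.   60. ] 74.6 257.6
[541.8  24.6  60. ] 74.19999999999999 119.3
[427.  57.  60.] 74.1 257.6
[497.7 304.7  60. ] 74.3 116.8
```

Request:
apply_moves([
  {"tx": 0.001,"ty": 0.001,"tz": -0.05,"rx": 0,"ry": 0,"rz": 0,"claw": 0.085},
  {"tx": 0.001,"ty": 0.001,"tz": -0.09,"rx": 0,"ry": 0,"rz": 0,"claw": 0.085},
  {"tx": 0.001,"ty": 0.001,"tz": -0.12,"rx": 0,"ry": 0,"rz": 0,"claw": 0.085},
  {"tx": 0.001,"ty": 0.001,"tz": -0.145,"rx": 0,"ry": 0,"rz": 0,"claw": 0.085},
  {"tx": 0.001,"ty": 0.001,"tz": -0.168,"rx": 0,"ry": 0,"rz": 0,"claw": 0.085},
  {"tx": 0.001,"ty": 0.001,"tz": -0.168,"rx": 0,"ry": 0,"rz": 0,"claw": 0.085},
  {"tx": 0.001,"ty": 0.001,"tz": -0.168,"rx": 0,"ry": 0,"rz": 0,"claw": 0.055},
])

```text
clock: 2.15
eef_pos: [437.3, -235.8, 103.5]
tool_rot: [-3.142, 0.001, 0.342]
force: [0.2, -0.6, 1.1]
width: 73.3
```

Request:
apply_moves([
  {"tx": 0,"ty": 0,"tz": 0,"rx": 0,"ry": 0,"rz": 0,"claw": 0.035},
  {"tx": 0,"ty": 0,"tz": 0,"rx": 0,"ry": 0,"rz": 0,"claw": 0.02},
  {"tx": 0,"ty": 0,"tz": 0,"rx": 0,"ry": 0,"rz": 0,"claw": 0.02},
  {"tx": 0,"ty": 0,"tz": 0,"rx": 0,"ry": 0,"rz": 0,"claw": 0.02},
  {"tx": 0,"ty": 0,"tz": 0,"rx": 0,"ry": 0,"rz": 0,"claw": 0.02},
])

```text
clock: 2.65
eef_pos: [438.2, -234.5, 103.9]
tool_rot: [3.141, -0.001, 0.344]
force: [-0.8, 1.6, 4.2]
width: 42.9
```

Request:
apply_moves([
  {"tx": 0,"ty": 0,"tz": 0.03,"rx": 0,"ry": 0,"rz": 0,"claw": 0.02},
  {"tx": 0,"ty": 0,"tz": 0.07,"rx": 0,"ry": 0,"rz": 0,"claw": 0.02},
  {"tx": 0,"ty": 0,"tz": 0.11,"rx": 0,"ry": 0,"rz": 0,"claw": 0.02},
  {"tx": 0,"ty": 0.02,"tz": 0.13,"rx": 0,"ry": 0,"rz": 0.5,"claw": 0.02},
  {"tx": 0,"ty": 0.06,"tz": 0.13,"rx": 0,"ry": 0,"rz": 1.5,"claw": 0.02},
  {"tx": 0,"ty": 0.1,"tz": 0.13,"rx": 0,"ry": 0,"rz": 2.5,"claw": 0.02},
  {"tx": 0,"ty": 0.14,"tz": 0.13,"rx": 0,"ry": 0,"rz": 3.5,"claw": 0.02},
  {"tx": 0,"ty": 0.18,"tz": 0.13,"rx": 0,"ry": 0,"rz": 4.5,"claw": 0.02},
  {"tx": 0,"ty": 0.22,"tz": 0.13,"rx": 0,"ry": 0,"rz": 5.5,"claw": 0.02},
  {"tx": 0,"ty": 0.25,"tz": 0.13,"rx": 0,"ry": 0,"rz": 6.4,"claw": 0.02},
  {"tx": 0,"ty": 0.26,"tz": 0.13,"rx": 0,"ry": 0,"rz": 6.8,"claw": 0.02},
  {"tx": 0,"ty": 0.26,"tz": 0.13,"rx": 0,"ry": 0,"rz": 6.8,"claw": 0.02},
])

```text
clock: 3.85
eef_pos: [437.7, 26.9, 232.9]
tool_rot: [-3.141, 0.0, 0.941]
force: [-1.0, -1.3, -3.8]
width: 42.3
```

Request:
apply_moves([
  {"tx": 0,"ty": 0,"tz": 0,"rx": 0,"ry": 0,"rz": 0,"claw": 0.02},
  {"tx": 0,"ty": 0,"tz": 0,"rx": 0,"ry": 0,"rz": 0,"claw": 0.02},
  {"tx": 0,"ty": 0,"tz": 0,"rx": 0,"ry": 0,"rz": 0,"claw": 0.02},
])

```text
clock: 4.15
eef_pos: [438.0, 24.0, 233.2]
tool_rot: [3.142, 0.001, 0.935]
force: [-0.1, -0.6, -3.5]
width: 42.0
```

```bash
python3 - <<'E'
from h import *
s=read_state(); print(s['clock'],s['eef_pos'],s['tool_rot'],s['qpos'],s['force'],s['torque'])
for n in('wrist','top','side'):
    c=calibration(n); im=get_image(n); np.save(n+'2.npy',im); np.save(n+'2c.npy',c,allow_pickle=True)
    if n=='wrist': print(c['origin'],c['attitude']); save(cv2.resize(im,(768,576),interpolation=cv2.INTER_CUBIC),'w2b')
E
```

```text
4.15 [437.9677661   24.02791529 233.16741887] [3.14150480e+00 6.65047974e-04 9.34613797e-01] [ 0.07929558  0.33685761 -0.26007214  2.06852763  0.12564058  0.75110139
 -0.895038  ] [-0.12137007 -0.64072142 -3.50404809] [-0.02647313  0.02897593  0.06631648]
[483.49523728  87.67055983 377.22228966] [-0.30837491  0.00104112 -0.63550206]
```

View pics/w2b.png

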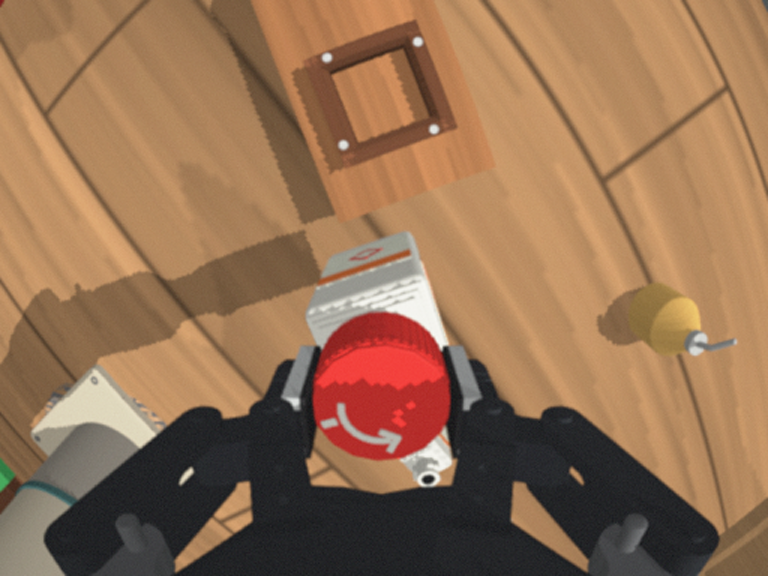

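Bottle held. The pocket screws appear at (327,58),(418,42),(434,129),(343,145), and the bottle's front face sits at (310-425, 235-320). One zoom to measure the yaw error.

```bash
python3 - <<'E'
from h import *
im=np.load('wrist2.npy')
save(cv2.resize(im[10:220,190:340],None,fx=4,fy=2.8 and 4,interpolation=cv2.INTER_CUBIC)[:600],'w2c')
a=cv2.resize(im[0:150,180:340],(800,750),interpolation=cv2.INTER_CUBIC)
W=np.zeros((560,800,3),np.uint8); W[:,:400]=cv2.resize(im[0:112,190:270*1],(400,560),interpolation=cv2.INTER_CUBIC)
E2=cv2.resize(im[145:257,200:280],(400,560),interpolation=cv2.INTER_CUBIC)
c1=cv2.resize(im[10:122,190:340],(750,560),interpolation=cv2.INTER_CUBIC)
V=np.zeros((600,800,3),np.uint8)
V[:290,:]=cv2.resize(im[5:63+5+0,190:350],(800,290),interpolation=cv2.INTER_CUBIC)
V[300:600,:500]=cv2.resize(im[150:210,200:300],(500,300),interpolation=cv2.INTER_CUBIC)
save(V,'w2c')
E
```

```text
(no output)
```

View pics/w2c.png

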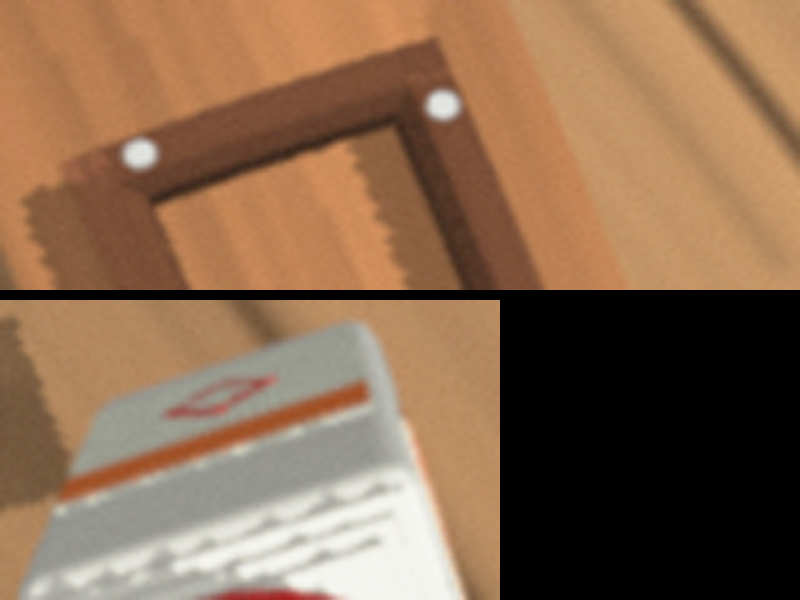

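```bash
python3 - <<'E'
from h import *
c=np.load('wrist2c.npy',allow_pickle=True).item()
def L(nm,a,b,z,top):
    f=(lambda p:(190+(p[0]+.5)/5-.5,5+(p[1]+.5)/5-.5)) if top else (lambda p:(200+(p[0]+.5)/5-.5,150+(p[1]-300+.5)/5-.5))
    p,q=onz('wrist',*f(a),z,c),onz('wrist',*f(b),z,c); d=q-p; print(nm,p.round(1),q.round(1),np.degrees(np.arctan2(d[1],d[0])).round(1)%90,np.linalg.norm(d).round(1))
L('batten',(70,165),(435,40),80,1); L('floor',(155,203),(395,123),60,1)
L('bottom',(105,407),(345,325),129,0); L('topfront',(22,590),(390,470),219,0); L('orange',(58,500),(368,402),179,0)
L('right',(390,470),(465,600),219,0)
f=384/576
im=np.load('wrist2.npy').astype(float)
P=[]
for a,b in ((327,58),(418,42),(434,129),(343,145)):
    u,v=int(round(a*f)),int(round(b*f)); w=im[v-4:v+5,u-4:u+5,2]; w=np.clip(w-120,0,None); yy,xx=np.mgrid[v-4:v+5,u-4:u+5]
    P.append(onz('wrist',(xx*w).sum()/w.sum(),(yy*w).sum()/w.sum(),80.5,c))
P=np.array(P); print('screws',P.round(1),P.mean(0)); print(np.linalg.norm(np.roll(P,-1,0)-P,axis=1))
E
```

```text
batten [478.9 165.6  80. ] [551.9 143.3  80. ] 73.0 76.2
floor [487.7 152.6  60. ] [538.3 136.7  60. ] 72.6 53.1
bottom [421.8  53.1 129. ] [463.6  40.1 129. ] 72.8 43.8
topfront [422.9  54.3 219. ] [465.3  41.  219. ] 72.6 44.5
orange [420.5  53.4 179. ] [463.9  39.  179. ] 71.7 45.7
right [465.3  41.  219. ] [463.3  23.  219. ] 83.8 18.1
screws [[489.5 156.4  80.5]
 [543.6 129.7  80.5]
 [516.9  75.6  80.5]
 [462.8 102.3  80.5]] [503.20425969 115.98230377  80.5       ]
[60.29795673 60.30663132 60.34798079 60.32306205]
```

The pocket and bottle yaws agree within the measurement (72.8 and about 72.7 deg). Going over the pocket.

Request:
apply_moves([
  {"tx": 0.02,"ty": 0.03,"tz": 0,"rx": 0,"ry": 0,"rz": 0,"claw": 0.02},
  {"tx": 0.04,"ty": 0.06,"tz": 0,"rx": 0,"ry": 0,"rz": 0,"claw": 0.02},
  {"tx": 0.058,"ty": 0.082,"tz": 0,"rx": 0,"ry": 0,"rz": 0,"claw": 0.02},
  {"tx": 0.0655,"ty": 0.092,"tz": 0,"rx": 0,"ry": 0,"rz": 0,"claw": 0.02},
  {"tx": 0.0655,"ty": 0.092,"tz": -0.02,"rx": 0,"ry": 0,"rz": 0,"claw": 0.02},
  {"tx": 0.0655,"ty": 0.092,"tz": -0.038,"rx": 0,"ry": 0,"rz": 0,"claw": 0.02},
  {"tx": 0.0655,"ty": 0.092,"tz": -0.043,"rx": 0,"ry": 0,"rz": 0,"claw": 0.02},
  {"tx": 0.0655,"ty": 0.092,"tz": -0.043,"rx": 0,"ry": 0,"rz": 0,"claw": 0.02},
  {"tx": 0.0655,"ty": 0.092,"tz": -0.043,"rx": 0,"ry": 0,"rz": 0,"claw": 0.02},
  {"tx": 0.0655,"ty": 0.092,"tz": -0.043,"rx": 0,"ry": 0,"rz": 0,"claw": 0.02},
])

```text
clock: 5.3
eef_pos: [504.2, 117.5, 191.2]
tool_rot: [3.14, -0.001, 0.937]
force: [-0.4, 0.1, -3.1]
width: 42.3
```

```bash
python3 - <<'E'
from h import *
s=read_state(); print(s['clock'],s['eef_pos'],s['tool_rot'],s['force'],s['torque'])
V=np.zeros((600,800,3),np.uint8)
for n in('wrist','top','side'):
    c=calibration(n); im=get_image(n); np.save(n+'3.npy',im); np.save(n+'3c.npy',c,allow_pickle=True)
    if n=='wrist': V[:600,:480]=cv2.resize(im[110:235,200:300],(480,600),interpolation=cv2.INTER_CUBIC)
    if n=='side': V[:320,480:]=cv2.resize(im[115:215,200:300],(320,320),interpolation=cv2.INTER_CUBIC)
    if n=='top': V[320:600,480:760]=cv2.resize(im[150:220,205:275],(280,280),interpolation=cv2.INTER_CUBIC)
save(V,'v3')
E
```

```text
5.3 [504.15417861 117.46479562 191.2334811 ] [ 3.14041024e+00 -1.38167700e-03  9.37204966e-01] [-0.44633379  0.13426994 -3.09930542] [-0.03314865 -0.02030674 -0.02808339]
```

View pics/v3.png

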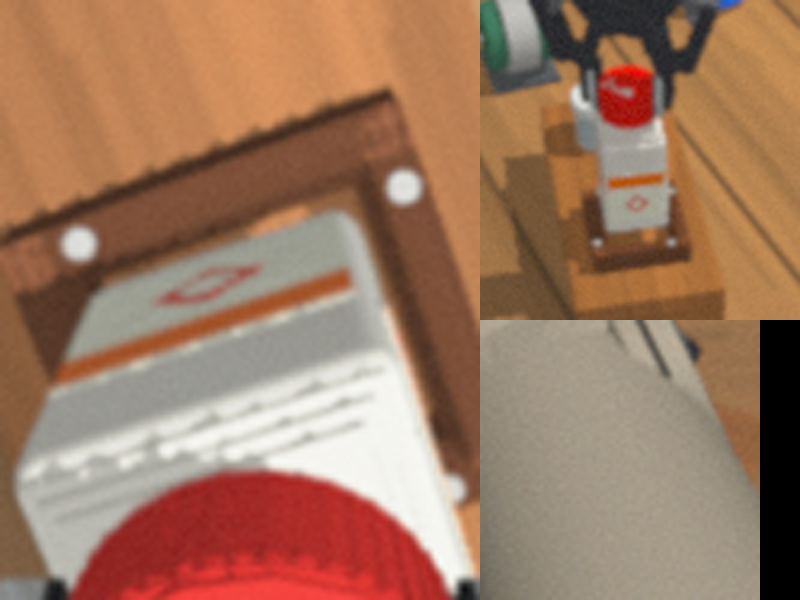

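The bottle hangs over the pocket, square to the battens. Screws are at crop (80,243),(404,186), and the bottle's bottom far edge runs (105,285)-(345,212). Computing the offset.

```bash
python3 - <<'E'
from h import *
c=np.load('wrist3c.npy',allow_pickle=True).item()
P=lambda a,z:onz('wrist',200+(a[0]+.5)/4.8-.5,110+(a[1]+.5)/4.8-.5,z,c)
s1,s2=P((80,243),80.5),P((404,186),80.5); print('screws',s1.round(1),s2.round(1),np.linalg.norm(s2-s1))
m=(s1+s2)/2; d=(s2-s1)/np.linalg.norm(s2-s1); cen=m[:2]+30.16*np.array([d[1],-d[0]]); print('pocket centre',cen)
a=np.radians(-16.5); ex=np.array([np.cos(a),np.sin(a)]); ey=np.array([-ex[1],ex[0]])
l,r=P((105,285),87),P((345,212),87); print(l.round(1),r.round(1))
for n,p in (('l',l),('r',r),('r-side',P((352,225),87))): q=p[:2]-cen; print(n,'x',(q@ex).round(1),'y',(q@ey).round(1))
# shoulder front corners z=177.3
for p in ((18,480),(385,355)): q=P(p,178)[:2]-cen; print('top x',(q@ex).round(1),'y',(q@ey).round(1))
t=np.array([504.15,117.46])-cen; print('tcp',t@ex,t@ey, 'ex',ex,'ey',ey)
# side view: bottle bottom front edge and screws
c=np.load('side3c.npy',allow_pickle=True).item()
Q=lambda a,z:onz('side',200+((a[0]-480)+.5)/3.2-.5,115+(a[1]+.5)/3.2-.5,z,c)[:2]
for nm,p,z in(('s',(598,242),80.5),('s',(671,242),80.5),('bl',(605,228),87),('br',(668,228),87)): q=Q(p,z)-cen; print(nm,(q@ex).round(1),(q@ey).round(1))
E
```

```text
screws [489.5 155.6  80.5] [543.5 129.1  80.5] 60.12367043308316
pocket centre [503.18058465 115.30540019]
[489.9 147.5  87. ] [532.4 132.8  87. ]
l x -21.9 y 27.1
r x 23.1 y 25.0
r-side x 23.5 y 22.4
top x -23.3 y 26.3
top x 22.9 y 26.3
tcp 0.3175551665374485 2.341201649882154 ex [ 0.95881973 -0.28401534] ey [0.28401534 0.95881973]
s -33.3 -24.6
s 24.4 -35.3
bl -26.2 -16.4
br 23.7 -25.6
```

Request:
apply_moves([
  {"tx": -0.0005,"ty": -0.001,"tz": 0,"rx": 0,"ry": 0,"rz": 0,"claw": 0.02},
  {"tx": -0.0005,"ty": -0.001,"tz": -0.004,"rx": 0,"ry": 0,"rz": 0,"claw": 0.02},
  {"tx": -0.0005,"ty": -0.001,"tz": -0.008,"rx": 0,"ry": 0,"rz": 0,"claw": 0.02},
  {"tx": -0.0005,"ty": -0.001,"tz": -0.011,"rx": 0,"ry": 0,"rz": 0,"claw": 0.02},
  {"tx": -0.0005,"ty": -0.001,"tz": -0.013,"rx": 0,"ry": 0,"rz": 0,"claw": 0.02},
  {"tx": -0.0005,"ty": -0.001,"tz": -0.015,"rx": 0,"ry": 0,"rz": 0,"claw": 0.02},
])

```text
clock: 6.05
eef_pos: [503.1, 116.4, 175.0]
tool_rot: [-3.142, 0.0, 0.938]
force: [2.1, 0.3, -4.1]
width: 42.4
```

Request:
apply_moves([
  {"tx": 0,"ty": 0,"tz": -0.002,"rx": 0,"ry": 0,"rz": 0,"claw": 0.02},
  {"tx": 0,"ty": 0,"tz": -0.004,"rx": 0,"ry": 0,"rz": 0,"claw": 0.02},
  {"tx": 0,"ty": 0,"tz": -0.006,"rx": 0,"ry": 0,"rz": 0,"claw": 0.02},
  {"tx": 0,"ty": 0,"tz": -0.008,"rx": 0,"ry": 0,"rz": 0,"claw": 0.02},
  {"tx": 0,"ty": 0,"tz": -0.01,"rx": 0,"ry": 0,"rz": 0,"claw": 0.02},
  {"tx": 0,"ty": 0,"tz": -0.01,"rx": 0,"ry": 0,"rz": 0,"claw": 0.02},
  {"tx": 0,"ty": 0,"tz": -0.01,"rx": 0,"ry": 0,"rz": 0,"claw": 0.02},
])

```text
clock: 6.75
eef_pos: [503.0, 116.5, 165.3]
tool_rot: [-3.142, 0.0, 0.938]
force: [0.6, 0.0, -3.6]
width: 42.8
```

Request:
apply_moves([
  {"tx": 0,"ty": 0,"tz": -0.001,"rx": 0,"ry": 0,"rz": 0,"claw": 0.02},
  {"tx": 0,"ty": 0,"tz": -0.002,"rx": 0,"ry": 0,"rz": 0,"claw": 0.02},
  {"tx": 0,"ty": 0,"tz": -0.002,"rx": 0,"ry": 0,"rz": 0,"claw": 0.02},
])

```text
clock: 7.05
eef_pos: [503.7, 116.5, 163.9]
tool_rot: [3.14, -0.001, 0.937]
force: [0.3, -1.4, 3.5]
width: 42.6
```

Request:
apply_moves([
  {"tx": 0,"ty": 0,"tz": -0.001,"rx": 0,"ry": 0,"rz": 0,"claw": 0.02},
  {"tx": 0,"ty": 0,"tz": -0.002,"rx": 0,"ry": 0,"rz": 0,"claw": 0.02},
  {"tx": 0,"ty": 0,"tz": -0.003,"rx": 0,"ry": 0,"rz": 0,"claw": 0.02},
  {"tx": 0,"ty": 0,"tz": -0.004,"rx": 0,"ry": 0,"rz": 0,"claw": 0.02},
  {"tx": 0,"ty": 0,"tz": -0.0045,"rx": 0,"ry": 0,"rz": 0,"claw": 0.02},
  {"tx": 0,"ty": 0,"tz": -0.0045,"rx": 0,"ry": 0,"rz": 0,"claw": 0.02},
])

```text
clock: 7.65
eef_pos: [503.7, 116.5, 159.5]
tool_rot: [3.14, -0.001, 0.937]
force: [0.1, -1.5, 8.4]
width: 42.9
```

Request:
apply_moves([
  {"tx": 0,"ty": 0,"tz": -0.0005,"rx": 0,"ry": 0,"rz": 0,"claw": 0.02},
  {"tx": 0,"ty": 0,"tz": -0.001,"rx": 0,"ry": 0,"rz": 0,"claw": 0.02},
  {"tx": 0,"ty": 0,"tz": -0.001,"rx": 0,"ry": 0,"rz": 0,"claw": 0.02},
])

```text
clock: 7.95
eef_pos: [503.8, 116.5, 159.5]
tool_rot: [3.14, -0.001, 0.937]
force: [-1.9, -2.6, 14.6]
width: 42.1
```

Request:
apply_moves([
  {"tx": 0,"ty": 0,"tz": 0,"rx": 0,"ry": 0,"rz": 1,"claw": 0.02},
  {"tx": 0,"ty": 0,"tz": 0,"rx": 0,"ry": 0,"rz": 2,"claw": 0.02},
  {"tx": 0,"ty": 0,"tz": 0,"rx": 0,"ry": 0,"rz": 3,"claw": 0.02},
  {"tx": 0,"ty": 0,"tz": 0,"rx": 0,"ry": 0,"rz": 4,"claw": 0.02},
])

```text
clock: 8.35
eef_pos: [504.2, 117.2, 159.5]
tool_rot: [3.139, -0.002, 1.29]
force: [-0.2, -0.3, 13.5]
width: 42.1
```

```bash
python3 - <<'E'
from h import *
s=read_state(); print(s['clock'],s['eef_pos'],s['tool_rot'],s['force'],s['torque'],s['qpos'])
E
```

```text
8.35 [504.16421882 117.22143369 159.49280311] [ 3.13879582e+00 -1.84355567e-03  1.29013698e+00] [-0.23160249 -0.30071199 13.52682251] [-0.11236766  0.28814876 -0.07457084] [-0.05486212  0.5572393  -0.3342194   1.95486029  0.28298177  0.67098312
 -0.84546146]
```

Request:
apply_moves([
  {"tx": 0,"ty": 0,"tz": 0,"rx": 0,"ry": 0,"rz": 1,"claw": 0.02},
  {"tx": 0,"ty": 0,"tz": 0,"rx": 0,"ry": 0,"rz": 2,"claw": 0.02},
  {"tx": 0,"ty": 0,"tz": 0,"rx": 0,"ry": 0,"rz": 3,"claw": 0.02},
  {"tx": 0,"ty": 0,"tz": 0,"rx": 0,"ry": 0,"rz": 4,"claw": 0.02},
  {"tx": 0,"ty": 0,"tz": 0,"rx": 0,"ry": 0,"rz": 5,"claw": 0.02},
  {"tx": 0,"ty": 0,"tz": 0,"rx": 0,"ry": 0,"rz": 6,"claw": 0.02},
  {"tx": 0,"ty": 0,"tz": 0,"rx": 0,"ry": 0,"rz": 7,"claw": 0.02},
  {"tx": 0,"ty": 0,"tz": 0,"rx": 0,"ry": 0,"rz": 8,"claw": 0.02},
  {"tx": 0,"ty": 0,"tz": 0,"rx": 0,"ry": 0,"rz": 8.8,"claw": 0.02},
  {"tx": 0,"ty": 0,"tz": 0,"rx": 0,"ry": 0,"rz": 8.8,"claw": 0.02},
  {"tx": 0,"ty": 0,"tz": 0,"rx": 0,"ry": 0,"rz": 8.8,"claw": 0.02},
])

```text
clock: 9.45
eef_pos: [503.1, 117.4, 159.5]
tool_rot: [3.14, 0.0, 2.055]
force: [-2.7, -0.2, 17.0]
width: 42.6
```

```bash
python3 - <<'E'
from h import *
s=read_state(); print(s['clock'],s['eef_pos'],s['tool_rot'],s['force'],s['torque'],s['qpos'])
V=np.zeros((600,800,3),np.uint8)
im=get_image('wrist'); np.save('wrist4.npy',im); V[:600,:480]=cv2.resize(im[110:310,180:340],(480,600),interpolation=cv2.INTER_CUBIC)
im=get_image('side'); V[:320,480:]=cv2.resize(im[115:215,200:300],(320,320),interpolation=cv2.INTER_CUBIC)
save(V,'v4')
E
```

```text
9.45 [503.13122174 117.44812661 159.48218127] [3.14002454e+00 1.03225316e-04 2.05531254e+00] [-2.65841035 -0.15779388 17.02281587] [-0.1628699   0.76724704  0.08579461] [ 0.08858923  0.59164918 -0.55436777  1.9516816   0.45962607  0.72309743
 -0.25647506]
```

View pics/v4.png

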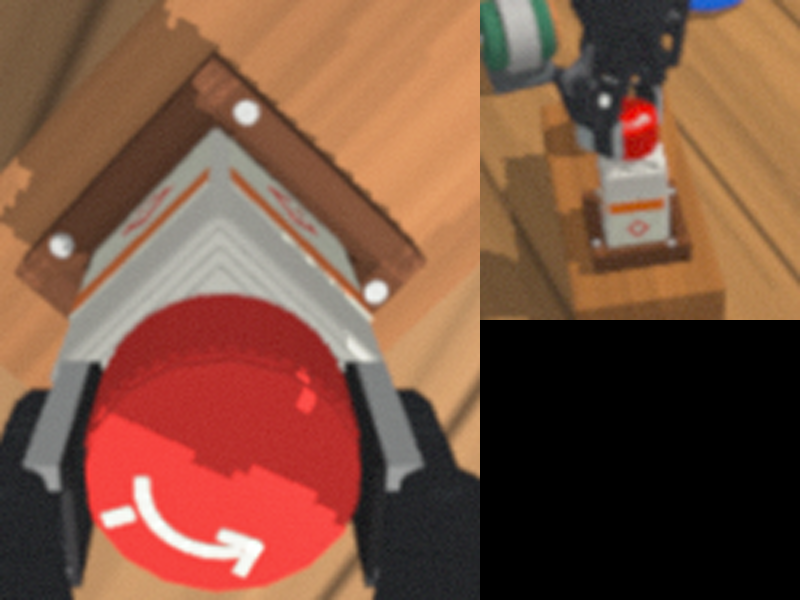

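Cap turned about 64 deg without slipping in the jaws, and the bottle body stayed square in its pocket. Lifting slowly.

Request:
apply_moves([
  {"tx": 0,"ty": 0,"tz": 0.001,"rx": 0,"ry": 0,"rz": 0,"claw": 0.02},
  {"tx": 0,"ty": 0,"tz": 0.003,"rx": 0,"ry": 0,"rz": 0,"claw": 0.02},
  {"tx": 0,"ty": 0,"tz": 0.005,"rx": 0,"ry": 0,"rz": 0,"claw": 0.02},
  {"tx": 0,"ty": 0,"tz": 0.007,"rx": 0,"ry": 0,"rz": 0,"claw": 0.02},
  {"tx": 0,"ty": 0,"tz": 0.01,"rx": 0,"ry": 0,"rz": 0,"claw": 0.02},
  {"tx": 0,"ty": 0,"tz": 0.012,"rx": 0,"ry": 0,"rz": 0,"claw": 0.02},
])

```text
clock: 10.15
eef_pos: [502.7, 116.0, 169.6]
tool_rot: [-3.14, -0.0, 2.054]
force: [0.3, -0.8, 0.0]
width: 42.2
```

Request:
apply_moves([
  {"tx": 0,"ty": 0,"tz": 0.006,"rx": 0,"ry": 0,"rz": 0,"claw": 0.02},
  {"tx": 0,"ty": 0,"tz": 0.014,"rx": 0,"ry": 0,"rz": 0,"claw": 0.02},
  {"tx": 0,"ty": 0,"tz": 0.025,"rx": 0,"ry": 0,"rz": 0,"claw": 0.02},
  {"tx": 0,"ty": 0,"tz": 0.04,"rx": 0,"ry": 0,"rz": 0,"claw": 0.02},
  {"tx": 0,"ty": 0,"tz": 0.055,"rx": 0,"ry": 0,"rz": 0,"claw": 0.02},
  {"tx": 0,"ty": 0,"tz": 0.07,"rx": 0,"ry": 0,"rz": 0,"claw": 0.02},
  {"tx": 0,"ty": 0,"tz": 0.085,"rx": 0,"ry": 0,"rz": 0,"claw": 0.02},
  {"tx": 0,"ty": 0,"tz": 0.096,"rx": 0,"ry": 0,"rz": 0,"claw": 0.02},
  {"tx": 0,"ty": 0,"tz": 0.102,"rx": 0,"ry": 0,"rz": 0,"claw": 0.02},
  {"tx": 0,"ty": 0,"tz": 0.103,"rx": 0,"ry": 0,"rz": 0,"claw": 0.02},
  {"tx": 0,"ty": 0,"tz": 0.103,"rx": 0,"ry": 0,"rz": 0,"claw": 0.02},
])

```text
clock: 11.25
eef_pos: [502.8, 116.3, 272.6]
tool_rot: [-3.141, -0.0, 2.055]
force: [0.1, -0.1, -0.6]
width: 42.2
```

Request:
apply_moves([
  {"tx": 0.0005,"ty": 0,"tz": 0,"rx": 0,"ry": 0,"rz": 0,"claw": 0.02},
  {"tx": 0.0005,"ty": 0,"tz": 0,"rx": 0,"ry": 0,"rz": 0,"claw": 0.02},
  {"tx": 0.0005,"ty": 0,"tz": 0,"rx": 0,"ry": 0,"rz": 0,"claw": 0.02},
  {"tx": 0.0005,"ty": 0,"tz": 0,"rx": 0,"ry": 0,"rz": 0,"claw": 0.02},
  {"tx": 0.0005,"ty": 0,"tz": 0,"rx": 0,"ry": 0,"rz": 0,"claw": 0.02},
])

```text
clock: 11.75
eef_pos: [503.4, 116.5, 272.7]
tool_rot: [-3.141, -0.0, 2.055]
force: [0.6, -0.2, -0.8]
width: 42.2
```

```bash
python3 - <<'E'
from h import *
s=read_state(); print(s['clock'],s['eef_pos'],s['tool_rot'],s['force'],s['torque'],s['qd'].round(3),s['width'])
V=np.zeros((600,800,3),np.uint8)
im=get_image('wrist'); np.save('wrist5.npy',im); V[:600,:480]=cv2.resize(im[110:310,180:340],(480,600),interpolation=cv2.INTER_CUBIC)
im=get_image('side'); np.save('side5.npy',im); V[:320,480:]=cv2.resize(im[115:215,200:300],(320,320),interpolation=cv2.INTER_CUBIC)
V[320:560,480:]=cv2.resize(im,(320,240))
save(V,'v5')
E
```

```text
11.75 [503.44136763 116.46604603 272.66255903] [-3.14131934e+00 -1.63672510e-04  2.05457976e+00] [ 0.59344173 -0.24690771 -0.77877693] [-0.02693056 -0.02668506  0.02565655] [ 0.002 -0.    -0.    -0.     0.001 -0.001 -0.   ] 42.17076116212838
```

View pics/v5.png

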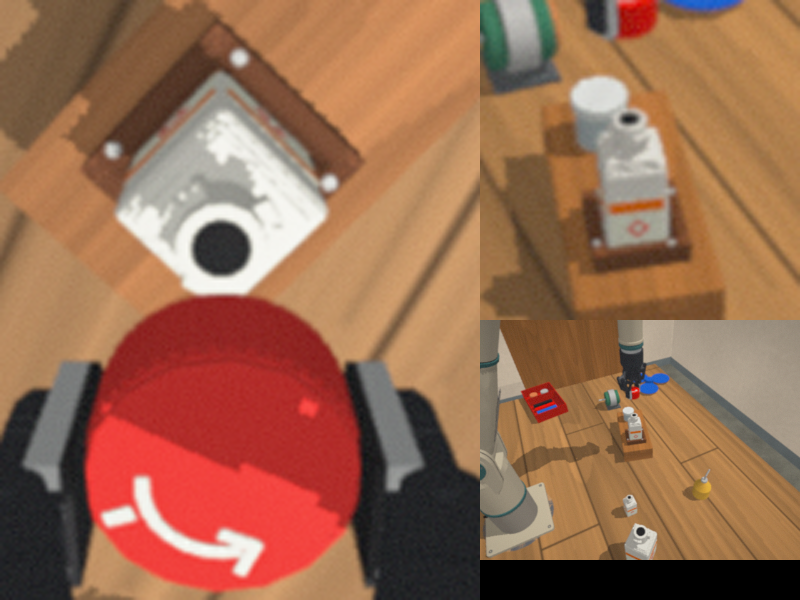

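The cap is off and held. The bottle stands open and upright in the pocket, and the jar, oiler and motor are in place. One check that the cap is over the mouth.

```bash
python3 - <<'E'
from h import *
print('mouth wrist',onz('wrist',180+222.5/3-.5,110+248.5/3-.5,183),'side',onz('side',200+149/3.2-.5,115+119/3.2-.5,183))
print(tri(ray('wrist',180+222.5/3-.5,110+248.5/3-.5),ray('side',200+149/3.2-.5,115+119/3.2-.5)))
E
```

```text
mouth wrist [503.14662069 116.55549834 183.        ] side [502.35003362 116.39907938 183.        ]
(array([502.81792447, 116.60512455, 182.82215341]), np.float64(0.7237318005375537))
```

The mouth measures (502.8, 116.6, 182.8). That confirms the bottle is fully down, and the cap is centred over it to under 1 mm, about 90 mm up.

```bash
python3 -c "
from cell import *
print(finish_job(), read_state()['clock'])"
```

```text
the job is handed in; nothing more can be done
the job is handed in; nothing more can be done
```

The bottle is upright and fully down in the pocket, and its cap is off. The cap is held level about 90 mm above the open mouth. I carried the bottle by its locked cap, pressed the cap to its hard stop (up to 17 N), turned it 64° anticlockwise and lifted it off.

Last checks, at 11.8 s on the robot's clock:
- **Bottle:** two cameras put its mouth at z = 182.8 mm, where 183 means fully seated.
- **Cap:** it is within 1 mm of the bottle's axis, assuming it is centred in the jaws. It is level and still, the jaws read 42.2 mm, and it did not slip in the grip.
- **Bystanders:** the jar, oil can and motor looked to be where they started. I judged this by eye and did not measure it.

Three things went wrong or disagreed:
- **First moves refused:** my first move rows were incomplete, so the tool rejected them and nothing moved.
- **Bottle yaw before grasping:** the cap mark read about 45° and the body edges about 40°. I used 40°, and the bottle fitted.
- **Pocket position:** the cameras disagreed by up to 3 mm. The bottle still went in with side forces of about 2 N.

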